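# Snap the clip-lid box shut

### The job

The lid of the grey plastic box is on, but the four sections of its rim still stand up: press round the rim with the fingertips, one side after another, until every section has clicked down flush and stays shut. Only press: do not lift the box or shove it about, and leave the things around it where they are.

Things in the scene. Friction and masses are not known exactly. Their poses are not given: they have to be found in the camera images.
- clip_box: Loose grey box, 0.6 to 1.2 kg, with white snap-fit lid; 124 (own x) x 170 (own y) x 58 mm high shut. Origin: middle of its underside, on the worktop; z up. The lid's middle panel (74 x 120 mm) and 25 mm corners are fixed, tops at 58 mm. Between the corners, along each side, lies a 25 mm wide rim section hinged on the middle panel; its outer edge stands up at first.
- rim_far (a joint): Rim section on the box's own +x (long) side, hinge 37 mm from the box's middle; 117 mm long, 25 mm wide, 4 mm thick. Rad: 0 = standing up (outer edge 10 mm proud), 0.42 = clicked shut, flush. Pressed 18 mm out from the hinge it resists with up to about 5 N, most a fifth of the way down; past 0.21 it snaps shut by itself; let go earlier it springs up again.
- rim_far_press (a point): Point on the upper face of the far rim section, midway along it and 18 mm out from its hinge (on its thumb ribs); standing up it is about 65 mm above the worktop, shut 58 mm. It moves with the section.
- rim_left (a joint): Rim section on the box's own +y (short) side, hinge 60 mm from the middle; 71 mm long, 25 mm wide, 4 mm thick. Rad: 0 = standing up (outer edge 10 mm proud), 0.42 = clicked shut, flush. Pressed 18 mm out from the hinge it resists with up to about 5 N, most a fifth of the way down; past 0.21 it snaps shut by itself; let go earlier it springs up again.
- rim_left_press (a point): Point on the upper face of the left rim section, midway along it and 18 mm out from its hinge (on its thumb ribs); standing up it is about 65 mm above the worktop, shut 58 mm. It moves with the section.
- rim_near (a joint): Rim section on the box's own -x (long) side, hinge 37 mm from the middle; 117 mm long, 25 mm wide, 4 mm thick. Rad: 0 = standing up (outer edge 10 mm proud), 0.42 = clicked shut, flush. Pressed 18 mm out from the hinge it resists with up to about 5 N, most a fifth of the way down; past 0.21 it snaps shut by itself; let go earlier it springs up again.
- rim_near_press (a point): Point on the upper face of the near rim section, midway along it and 18 mm out from its hinge (on its thumb ribs); standing up it is about 65 mm above the worktop, shut 58 mm. It moves with the section.
- rim_right (a joint): Rim section on the box's own -y (short) side, hinge 60 mm from the middle; 71 mm long, 25 mm wide, 4 mm thick. Rad: 0 = standing up (outer edge 10 mm proud), 0.42 = clicked shut, flush. Pressed 18 mm out from the hinge it resists with up to about 5 N, most a fifth of the way down; past 0.21 it snaps shut by itself; let go earlier it springs up again.
- rim_right_press (a point): Point on the upper face of the right rim section, midway along it and 18 mm out from its hinge (on its thumb ribs); standing up it is about 65 mm above the worktop, shut 58 mm. It moves with the section.
- flux_tin: Bystander: round green and white tin, 62 mm across, 34 mm high, on the far side of the box. Origin: middle of its underside.
- elbow_grey: Bystander: grey pipe elbow, 42 x 42 x 26 mm, left of the box. Origin: middle of its underside.
- tape_spool_b: Bystander: yellow tape spool, 53 mm across, 16 mm high, right of the box. Origin: middle of its underside.
- elbow_brass_1: Bystander: brass-coloured pipe elbow, 37 x 37 x 26 mm, between the box and the robot. Origin: middle of its underside.

How it is judged:
At the end, for the whole second after the job is handed in: All four rim sections are shut (joint above 0.38 of 0.42 rad); the box stands at rest and level on the worktop (tilt under 0.05 rad), within 50 mm of where it stood (value of joint each of rim_far, rim_left, rim_near, rim_right above 0.38 rad and angle between clip_box's own z axis and vertical below 0.05 rad and height (world z) of clip_box below 0.005 m and distance of clip_box from where it was at the start of the episode below 0.05 m and linear speed of clip_box below 0.01 m/s); the robot touches nothing.
It fails at once if the box is lifted or tipped (underside more than 10 mm up, or tilted more than 0.2 rad) (height (world z) of clip_box above 0.01 m or angle between clip_box's own z axis and vertical above 0.2 rad).
It fails at once if the box is shoved more than 50 mm (distance of clip_box from where it was at the start of the episode above 0.05 m).
It fails at once if a bystander (tin, elbows, spool) is moved more than 25 mm (distance of any of flux_tin, elbow_grey, tape_spool_b, elbow_brass_1 from where it was at the start of the episode above 0.025 m).
It also fails if it takes over 48 s, if anything falls off the work surface, if the arm or the gripper's body presses on something with over 40 N, if the wrist force passes 120 N, or if a joint passes its speed limit or range.

### The arm

A 7-joint arm with a two-finger parallel gripper is mounted at the origin on a cart in front of the work surface, level with it; the furniture and walls round the work are solid. World frame = base frame: x ahead of the robot, y to its left, z up, the work surface at z = 0. Lengths are in m, angles in rad, forces in N, time in s.
With the tool pointing down it reaches from about 0.4 to 0.875 m from the base axis. Payload 19.3 kg.
Tool frame: the origin (TCP) lies at the very end of the fingers, on their centre line; the grasp point (between the pads) lies 19 mm behind it; z points along the fingers, y is the line along which they close (so a half turn about z gives the same grasp; the last joint's range is limited). The gripper opens to 85 mm and grips with 20 to 120 N. Pads are 22 mm wide; open, the fingers measure 114 mm over their backs; the gripper's body (76 mm by 85 mm) begins 54 mm behind the grasp point. The pads swing forward as they close: fully open they stand 13 mm farther back than shut.
Start: joints at [-1.386, 0.521, -0.036, 1.599, 0.021, 1.021, -0.113], TCP at [0.158, 0.605, 0.231] pointing down, gripper open.
Joint ranges: [-2.91, 2.91], [-0.3, 2.13], [-1.5, 1.42], [0.17, 2.43], [-1.26, 4.41], [0.16, 1.93], [-2.52, 2.52]. Speed limits (rad/s): [1.89, 1.89, 2.39, 2.39, 3.01, 3.01, 3.01].

### API

Orientations are given as [roll, pitch, yaw] about the fixed x, y, z axes, in that order (R = Rz(yaw) Ry(pitch) Rx(roll)).
In Python, from workcell import bot gives the robot as it stands.
- The arm moves only by the tool servo_tool, never from a script. Its argument "plan" is a list of rows, each a list of 7 numbers: the finger opening in cm, from 0 to 8.54, then the shift along the tool's x, y, z in cm, then the turn, a rotation vector about the tool's x, y, z in degrees. In form: [[fingers, x, y, z, wx, wy, wz], ...]. A call has 1 to 10 rows; each row is the pose to reach, as a shift and turn from the pose commanded when the call began, along the tool's axes at that moment; what a row does not reach only later rows make up. A row lasts 1/10 s, in which the tool goes at most 50 mm and 8.59 degrees, less where a joint would pass 70% of its speed; a pose out of reach is approached as far as the arm can. A call with a gripper value outside its range is refused whole. The fingers move at their own pace and stop on an object; "force" is the grip in N (left out, the last holds). Time passes only in rows, so rows that repeat a pose let the fingers close. It gives the time, the measured TCP pose, the force, the opening and the grip force at its end, in the units of the state.
- bot.observe(): the state, without advancing time (a new reading comes with each control period).
- bot.grab_frame(name): name is "scene" or "top" or "wrist"; returns a dict with "frame" (480x640x3 uint8, blue, green, red), "mtx" (3x3 intrinsics, pixels), "k1" (the pictures are not rectified: a ray, as slopes to the right and down, at radius r is drawn at 1 + k1 r^2 times it, then the intrinsics apply), "R" (3x3) and "t" (3): a world point X has camera coordinates R X + t; the wrist camera has in their place "T_tool_cam" (4x4, takes a point from camera to tool coordinates, whose origin is the TCP and whose axes are the flange's). Camera axes: x right, y down, z forward; pixel columns grow to the right and rows downward; lengths in m; the calibration is good to about 2 mm. A picture is of the moment at which its call begins: read the wrist's pose just before it. There is no depth.
- bot.job_done(): hands the job in; it is judged then, once.
The state is a dict: "clock": time; "qpos": joint angles; "qd": joint speeds; "joint_efforts": joint torques, N m; "position": TCP position; "tool_rot": TCP orientation; "force": force on the tool from outside, world axes, zero at the start; "moment": the same for the moment, N m; "grip_width": finger opening in m; "finger_force": force on a finger pad.
Only numpy, scipy, OpenCV 4.12 (cv2) and the standard library are available. Lean on these libraries where they do the work, as an engineer would, in place of code of your own. Each camera call takes 0.05 s, during which the arm holds its last target. There are 200 camera calls.

## Working session

There is one attempt and no reset: what is moved stays moved. The work goes in short steps, Python scripts to look and compute and a tool call to move; the robot and the scene stay as the last step left them, time stands still between calls to the robot, and variables do not carry over. Pictures are saved under pics/ and viewed, at most 10 in all, crops included, and the job is handed in when it is done.

Besides the shell and the picture viewer there is one more tool, called after "Call:" as a command line: name --pt "numbers of a row" for each row, then --argument value for the rest. servo_tool: Moves the arm, as the interface text tells. Its arguments: {"type":"object","properties":{"plan":{"type":"array","items":{"type":"array","items":{"type":"number"}}},"force":{"type":"number"}},"required":["plan"]}

```bash
mkdir -p pics
cat > h.py <<'E'
import numpy as np, cv2
from workcell import bot
def ray(f,uv):
    K=f["mtx"];d=np.array([(uv[0]-K[0,2])/K[0,0],(uv[1]-K[1,2])/K[1,1]]);s=d.copy()
    for _ in range(30): s=d/(1+f["k1"]*(s@s))
    return np.array([s[0],s[1],1])
def onplane(f,uv,z):
    R=np.array(f["R"]);t=np.array(f["t"]);c=-R.T@t;v=R.T@ray(f,uv)
    return c+v*(z-c[2])/v[2]
def proj(f,X):
    R=np.array(f["R"]);t=np.array(f["t"]);p=R@X+t;s=p[:2]/p[2];s=s*(1+f["k1"]*(s@s));K=f["mtx"]
    return np.array([K[0,0]*s[0]+K[0,2],K[1,1]*s[1]+K[1,2]])
E
python3 - <<'E'
from h import *
import pickle
for n in("top","scene"):
    f=bot.grab_frame(n);cv2.imwrite(f"pics/{n}0.png",f["frame"]);pickle.dump(f,open(n+".pkl","wb"))
    print(n,f["mtx"],f["k1"],-np.array(f["R"]).T@f["t"])
print(bot.observe())
E
```

```text
top [[586.62083604   0.         320.9465917 ]
 [  0.         586.62083604 249.46754482]
 [  0.           0.           1.        ]] -0.11137021518349097 [ 0.37738221 -0.08409363  1.02004414]
scene [[511.69511923   0.         321.21191685]
 [  0.         511.69511923 241.14068793]
 [  0.           0.           1.        ]] -0.10082822189184774 [ 0.08356745 -0.60747985  0.52491897]
{'clock': 0.1, 'qpos': array([-1.38618344,  0.5219487 , -0.03627808,  1.59991133,  0.02119896,
        1.02109438, -0.11277431]), 'qd': array([-0.00129683, -0.00113082,  0.00014052, -0.00035593, -0.00035589,
       -0.00089091,  0.00059224]), 'joint_efforts': array([ 1.60994892e-03, -9.28490567e+01,  1.98282771e+00, -3.70533478e+01,
        1.80784398e-02,  5.22025890e-03, -1.13979149e-05]), 'position': array([0.1575284 , 0.60453349, 0.2308016 ]), 'tool_rot': array([-3.14061974e+00,  9.06038860e-05,  2.88675047e+00]), 'force': array([ 0.49528769,  0.05546578, -0.24851886]), 'moment': array([-0.02289811, -0.04352846, -0.01704883]), 'finger_force': 0.0, 'grip_width': 0.08535964943613522}
```

View pics/top0.png

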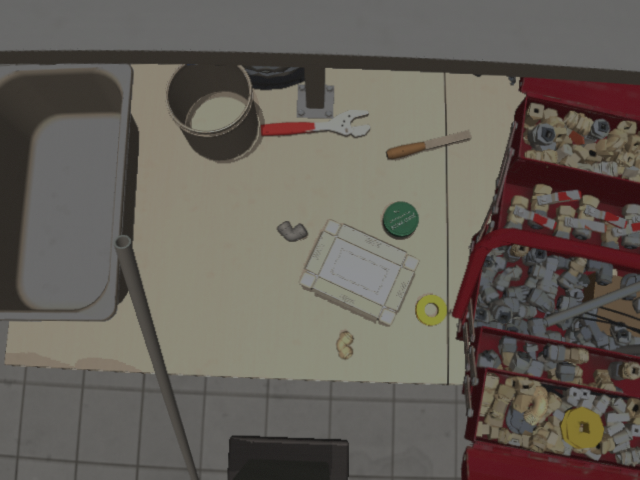

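View pics/scene0.png

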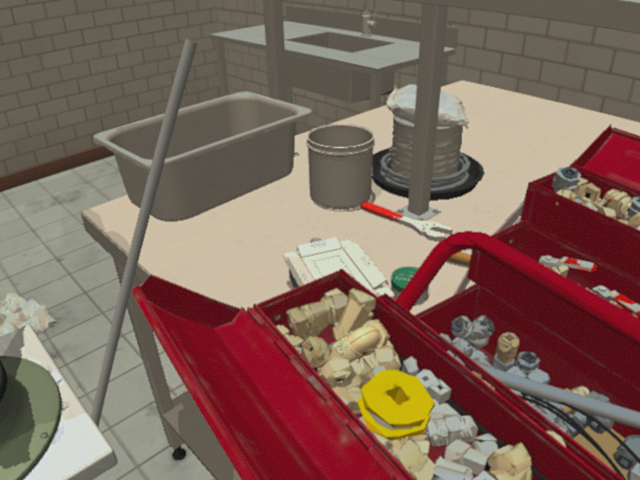

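The top view shows the box around (360,272), turned roughly 25°. The tin is at (400,219), the grey elbow at (292,231), the spool at (431,310) and the brass elbow at (345,345). A leaning pole runs from (122,240) to (195,480), on the arm's way to the box. I'll triangulate the pole and enlarge the box.

Run:
```python
from h import *
import pickle
T=pickle.load(open("top.pkl","rb"));S=pickle.load(open("scene.pkl","rb"))
c=T["frame"][200:370,265:465];cv2.imwrite("pics/box.png",cv2.resize(c,None,fx=3.5,fy=3.5,interpolation=cv2.INTER_CUBIC))
def tri(a,b):
    A=[];B=[]
    for f,uv in((T,a),(S,b)):
        R=np.array(f["R"]);c=-R.T@f["t"];d=R.T@ray(f,uv);d/=np.linalg.norm(d);M=np.eye(3)-np.outer(d,d);A.append(M);B.append(M@c)
    return np.linalg.solve(sum(A),sum(B))
print("pole top",tri((123,240),(190,42)))
# pole direction: plane from top view & plane from scene
def pl(f,a,b):
    R=np.array(f["R"]);n=np.cross(R.T@ray(f,a),R.T@ray(f,b));return n/np.linalg.norm(n)
d=np.cross(pl(T,(123,240),(195,480)),pl(S,(190,42),(97,425)));print("dir",d/np.linalg.norm(d))
for n,uv,z in[("tin",(400,219),.034),("elbg",(292,231),.013),("spool",(431,310),.016),("brass",(345,345),.013)]: print(n,onplane(T,uv,z))
for uv in[(327,222),(418,262),(386,322),(302,283)]: print(onplane(T,uv,.058))
print("tablefront",onplane(T,(200,372),0))
```

```text
pole top [0.51215662 0.14684421 0.37276776]
dir [ 0.39815533 -0.09114005  0.91277917]
tin [ 0.6405522  -0.21511044  0.034     ]
elbg [ 0.61726887 -0.02723248  0.013     ]
spool [ 0.48573007 -0.27252373  0.016     ]
brass [ 0.42144367 -0.12624998  0.013     ]
[ 0.62431723 -0.08822933  0.058     ]
[ 0.5609739  -0.24273685  0.058     ]
[ 0.45908537 -0.19049354  0.058     ]
[ 0.51873256 -0.05033561  0.058     ]
tablefront [0.36630475 0.12053655 0.        ]
```

View pics/box.png

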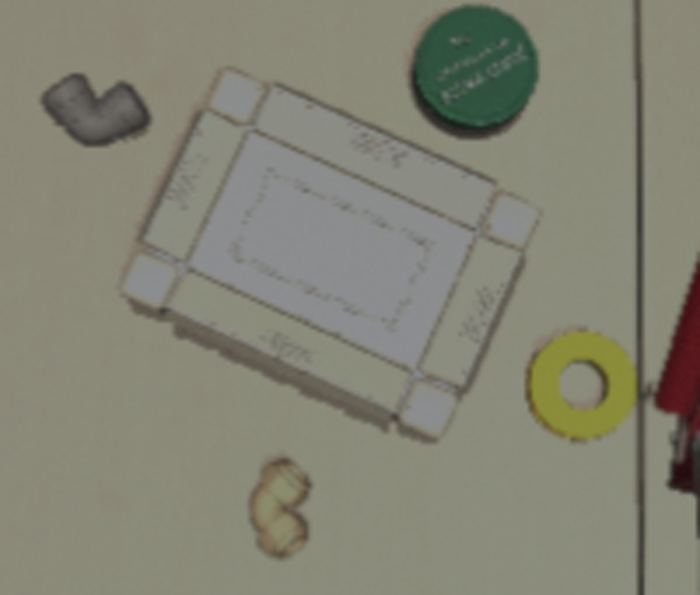

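The crop shows the box clearly. The panel corners are at about (250,129), (478,230), (416,376) and (187,266), and the outer corners at (223,66), (541,212), (437,440) and (120,291). Next I'll fit the pose.

```bash
cat >> h.py <<'E'
import pickle
from scipy.spatial.transform import Rotation as Ro
def target(P,yaw=None):
    "tool-frame shift (cm) from current pose to P"
    s=bot.observe();R=Ro.from_euler("xyz",s["tool_rot"]).as_matrix()
    return np.round(R.T@(np.array(P)-s["position"])*100,2)
E
python3 - <<'E'
from h import *
from scipy.optimize import least_squares
T=pickle.load(open("top.pkl","rb"))
px=np.array([(250,129),(478,230),(416,376),(187,266),(223,66),(541,212),(437,440),(120,291)])
uv=(px+.5)/3.5-.5+[265,200]
W=np.array([onplane(T,p,.058)[:2] for p in uv])
m=np.array([(37,60),(37,-60),(-37,-60),(-37,60),(62,85),(62,-85),(-62,-85),(-62,85)])/1000
def mod(p):
    c,s=np.cos(p[2]),np.sin(p[2]);return m@np.array([[c,s],[-s,c]])+p[:2]
r=least_squares(lambda p:(mod(p)-W).ravel(),[.54,-.14,-.39]);p=r.x
print(p,"resid mm",(r.fun.reshape(-1,2)*1000).round(1).tolist())
c,s=np.cos(p[2]),np.sin(p[2]);D={}
for n,l in dict(far=(.055,0),left=(0,.078),near=(-.055,0),right=(0,-.078)).items():
    D[n]=np.array([p[0]+c*l[0]-s*l[1],p[1]+s*l[0]+c*l[1]]);print(n,D[n].round(4))
pickle.dump((p,D),open("box.pkl","wb"))
print("to over-pole waypoint",target([.3,.5,.5]),target([.55,.1,.5]),target([p[0],p[1],.5]))
E
```

```text
[ 0.54209843 -0.14475286 -0.40245923] resid mm [[-0.1, 0.3], [-1.6, 0.1], [1.1, 0.5], [-0.5, 1.4], [1.9, -0.5], [1.8, -2.5], [-2.0, -2.4], [-0.6, 3.0]]
far [ 0.5927 -0.1663]
left [ 0.5726 -0.073 ]
near [ 0.4915 -0.1232]
right [ 0.5115 -0.2165]
to over-pole waypoint [-16.42  -6.55 -26.91] [-50.7  -38.96 -26.88] [-56.11 -62.84 -26.85]
```

Call:
servo_tool --pt "0 0 0 -5 0 0 2" --pt "0 0 0 -10 0 0 4" --pt "0 0 0 -15 0 0 6" --pt "0 0 0 -20 0 0 8" --pt "0 0 0 -24 0 0 8.5" --pt "0 -2 -1 -27 0 0 8.5" --pt "0 -5 -2 -27 0 0 8.5" --pt "0 -9 -4 -27 0 0 8.5" --pt "0 -13 -5.5 -27 0 0 8.5" --pt "0 -16.5 -6.5 -27 0 0 8.5"

```text
clock: 1.1
position: [0.3024, 0.4986, 0.5015]
tool_rot: [-3.142, 0.0, 2.738]
force: [0.1, 0.3, 0.5]
grip_width: -0.0003
finger_force: 0.0
```

Call:
servo_tool --pt "0 -3.9 -2.7 0 0 0 0" --pt "0 -7.8 -5.4 0 0 0 0" --pt "0 -11.6 -8.1 0 0 0 0" --pt "0 -15.5 -10.8 0 0 0 0" --pt "0 -19.4 -13.5 0 0 0 0" --pt "0 -23.2 -16.2 0 0 0 0" --pt "0 -27.1 -18.9 0 0 0 0" --pt "0 -31 -21.6 0 0 0 0" --pt "0 -34.8 -24.3 0 0 0 0" --pt "0 -38.7 -27 0 0 0 0"

```text
clock: 2.1
position: [0.5514, 0.0984, 0.5013]
tool_rot: [3.142, -0.0, 2.739]
force: [1.0, 0.6, -0.3]
grip_width: -0.0001
finger_force: 0.0
```

Run:
```python
from h import *
p,D=pickle.load(open("box.pkl","rb"))
s=bot.observe();print(s["position"],s["qpos"].round(2),s["force"])
for n in D: print(n,target([*D[n],.1]))
```

```text
[0.55141293 0.09840037 0.50129355] [-0.54  0.27  0.36  1.33 -0.09  1.56  0.97] [ 0.95203221  0.55875514 -0.28490335]
far [-14.18 -22.74  40.13]
left [ -8.68 -14.94  40.13]
near [ -3.18 -22.74  40.13]
right [ -8.68 -30.54  40.13]
```

Call:
servo_tool --pt "0 -2.9 -5 0 0 0 0" --pt "0 -5.8 -10 0 0 0 0" --pt "0 -8.7 -14.9 2 0 0 0" --pt "0 -8.7 -14.9 7 0 0 0" --pt "0 -8.7 -14.9 12 0 0 0" --pt "0 -8.7 -14.9 17 0 0 0" --pt "0 -8.7 -14.9 22 0 0 0" --pt "0 -8.7 -14.9 27 0 0 0" --pt "0 -8.7 -14.9 31 0 0 0" --pt "0 -8.7 -14.9 32 0 0 0"

```text
clock: 3.1
position: [0.5698, -0.0707, 0.1768]
tool_rot: [-3.139, -0.007, 2.739]
force: [0.7, -0.6, 1.0]
grip_width: 0.0001
finger_force: 0.0
```

Run:
```python
from h import *
p,D=pickle.load(open("box.pkl","rb"))
s=bot.observe();f=bot.grab_frame("wrist");cv2.imwrite("pics/w1.png",f["frame"])
print(s["position"],s["qpos"].round(2),s["force"].round(2))
# predicted pixels of model points
R=Ro.from_euler("xyz",s["tool_rot"]).as_matrix();A=np.eye(4);A[:3,:3]=R;A[:3,3]=s["position"]
M=np.linalg.inv(A@f["T_tool_cam"]);f["R"],f["t"]=M[:3,:3],M[:3,3];pickle.dump(f,open("w1.pkl","wb"))
c,q=np.cos(p[2]),np.sin(p[2])
for l in[(37,60),(37,-60),(-37,-60),(-37,60),(62,85),(62,-85),(-62,-85),(-62,85)]:
    x,y=np.array(l)/1000;print(l,proj(f,np.array([p[0]+c*x-q*y,p[1]+q*x+c*y,.058])).round())
for n in D: print(n,target([*D[n],.1]))
```

```text
[ 0.56984079 -0.07067225  0.17677674] [-0.23  0.54  0.35  1.8  -0.23  0.86  1.4 ] [ 0.71 -0.64  0.98]
(37, 60) [298. 286.]
(37, -60) [158. 285.]
(-37, -60) [145. 199.]
(-37, 60) [296. 198.]
(62, 85) [327. 313.]
(62, -85) [134. 311.]
(-62, -85) [110. 167.]
(-62, 85) [328. 165.]
far [-5.81 -7.89  7.79]
left [-0.3  -0.09  7.8 ]
near [ 5.19 -7.9   7.85]
right [ -0.32 -15.69   7.84]
```

View pics/w1.png

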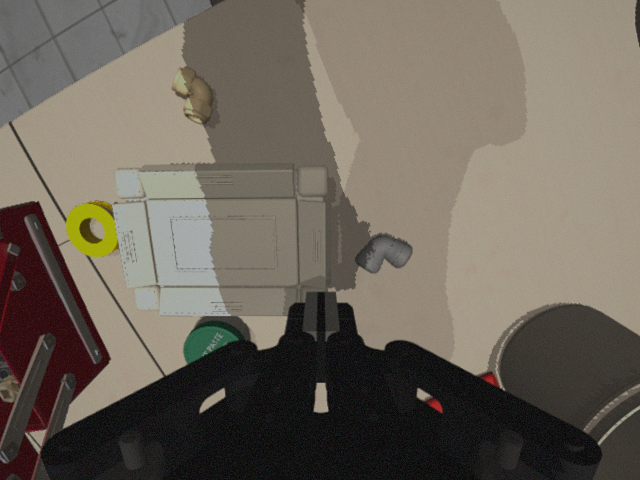

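The wrist view agrees with the fit: the panel corners are at (298,286), (158,285), (147,199) and (297,198), as predicted. I'll go down over the left section.

Call:
servo_tool --pt "0 -0.2 -0.1 3 0 0 0" --pt "0 -0.2 -0.1 6 0 0 0" --pt "0 -0.2 -0.1 8 0 0 0" --pt "0 -0.2 -0.1 9 0 0 0" --pt "0 -0.2 -0.1 9 0 0 0" --pt "0 -0.2 -0.1 9 0 0 0"

```text
clock: 3.75
position: [0.5749, -0.0729, 0.093]
tool_rot: [3.141, 0.002, 2.738]
force: [0.3, -0.1, 0.9]
grip_width: 0.0001
finger_force: 0.0
```

Run:
```python
from h import *
p,D=pickle.load(open("box.pkl","rb"))
print(bot.observe()["force"].round(2),target([*D["left"],.057]))
```

```text
[ 0.29 -0.12  0.86] [ 0.21 -0.09  3.6 ]
```

Call:
servo_tool --pt "0 0.2 0 1 0 0 0" --pt "0 0.2 0 2 0 0 0" --pt "0 0.2 0 2.5 0 0 0" --pt "0 0.2 0 2.9 0 0 0" --pt "0 0.2 0 3.2 0 0 0" --pt "0 0.2 0 3.4 0 0 0" --pt "0 0.2 0 3.5 0 0 0" --pt "0 0.2 0 3.5 0 0 0"

```text
clock: 4.55
position: [0.572, -0.0721, 0.0576]
tool_rot: [3.141, 0.0, 2.738]
force: [-9.2, 2.2, 30.2]
grip_width: 0.0002
finger_force: 15.2
```

Call:
servo_tool --pt "0 0 0 -1 0 0 0" --pt "0 0 0 -3 0 0 0" --pt "0 0 0 -4 0 0 0" --pt "0 -2 -3 -4 0 0 0" --pt "0 -4 -6 -4 0 0 0" --pt "0 -5.5 -7.8 -4 0 0 0" --pt "0 -5.5 -7.8 -4 0 0 0" --pt "0 -5.5 -7.8 -3 0 0 0" --pt "0 -5.5 -7.8 -2.2 0 0 0" --pt "0 -5.5 -7.8 -2.2 0 0 0"

```text
clock: 5.55
position: [0.5912, -0.164, 0.0766]
tool_rot: [-3.141, -0.003, 2.74]
force: [-0.1, 0.6, 0.6]
grip_width: -0.0001
finger_force: 0.0
```

Run:
```python
from h import *
p,D=pickle.load(open("box.pkl","rb"))
print(bot.observe()["force"].round(2),target([*D["far"],.058]))
```

```text
[-0.06  0.57  0.63] [-0.23 -0.15  1.86]
```

Call:
servo_tool --pt "0 -0.1 -0.1 0.5 0 0 0" --pt "0 -0.1 -0.1 1 0 0 0" --pt "0 -0.1 -0.1 1.4 0 0 0" --pt "0 -0.1 -0.1 1.7 0 0 0" --pt "0 -0.1 -0.1 1.9 0 0 0" --pt "0 -0.1 -0.1 2 0 0 0" --pt "0 -0.1 -0.1 2 0 0 0"

```text
clock: 6.25
position: [0.5923, -0.1665, 0.0582]
tool_rot: [-3.142, -0.001, 2.738]
force: [-0.4, -0.3, -0.4]
grip_width: 0.0
finger_force: 0.0
```

Call:
servo_tool --pt "0 0 0 0.1 0 0 0" --pt "0 0 0 0.2 0 0 0" --pt "0 0 0 0.2 0 0 0"

```text
clock: 6.55
position: [0.593, -0.1668, 0.0576]
tool_rot: [3.141, 0.001, 2.738]
force: [-5.3, 2.6, 22.7]
grip_width: 0.0002
finger_force: 11.6
```

Call:
servo_tool --pt "0 0 0 -1 0 0 0" --pt "0 0 0 -3 0 0 0" --pt "0 0 0 -4 0 0 0" --pt "0 3 -3 -4 0 0 0" --pt "0 3 -6 -4 0 0 0" --pt "0 5.5 -7.8 -4 0 0 0" --pt "0 5.5 -7.8 -4 0 0 0" --pt "0 5.5 -7.8 -3 0 0 0" --pt "0 5.5 -7.8 -2.2 0 0 0" --pt "0 5.5 -7.8 -2.2 0 0 0"

```text
clock: 7.55
position: [0.5113, -0.216, 0.0767]
tool_rot: [-3.142, -0.002, 2.739]
force: [-0.5, -0.4, -0.5]
grip_width: -0.0
finger_force: 0.0
```

Run:
```python
from h import *
p,D=pickle.load(open("box.pkl","rb"))
print(bot.observe()["force"].round(2),target([*D["right"],.058]))
```

```text
[-0.54 -0.4  -0.55] [-0.04 -0.04  1.87]
```

Call:
servo_tool --pt "0 0 0 0.5 0 0 0" --pt "0 0 0 1 0 0 0" --pt "0 0 0 1.4 0 0 0" --pt "0 0 0 1.7 0 0 0" --pt "0 0 0 1.9 0 0 0" --pt "0 0 0 2.1 0 0 0" --pt "0 0 0 2.1 0 0 0"

```text
clock: 8.25
position: [0.5114, -0.2167, 0.0579]
tool_rot: [3.141, 0.0, 2.738]
force: [-4.0, 2.3, 14.2]
grip_width: -0.0003
finger_force: 7.2
```

Call:
servo_tool --pt "0 0 0 -1 0 0 0" --pt "0 0 0 -3 0 0 0" --pt "0 0 0 -4 0 0 0" --pt "0 2 3 -4 0 0 0" --pt "0 4 6 -4 0 0 0" --pt "0 5.5 7.8 -4 0 0 0" --pt "0 5.5 7.8 -4 0 0 0" --pt "0 5.5 7.8 -3 0 0 0" --pt "0 5.5 7.8 -2.2 0 0 0" --pt "0 5.5 7.8 -2.2 0 0 0"

```text
clock: 9.25
position: [0.4907, -0.1243, 0.0779]
tool_rot: [-3.141, -0.002, 2.737]
force: [0.1, 0.0, -0.0]
grip_width: 0.0003
finger_force: 0.0
```

Run:
```python
from h import *
p,D=pickle.load(open("box.pkl","rb"))
print(bot.observe()["force"].round(2),target([*D["near"],.058]))
```

```text
[ 0.13  0.02 -0.01] [-0.03  0.13  1.99]
```

Call:
servo_tool --pt "0 0 0 0.5 0 0 0" --pt "0 0 0 1 0 0 0" --pt "0 0 0 1.4 0 0 0" --pt "0 0 0 1.8 0 0 0" --pt "0 0 0 2 0 0 0" --pt "0 0 0 2.2 0 0 0" --pt "0 0 0 2.2 0 0 0"

```text
clock: 9.95
position: [0.4915, -0.1236, 0.0578]
tool_rot: [3.141, 0.0, 2.738]
force: [-5.2, 0.9, 16.6]
grip_width: 0.0003
finger_force: 8.1
```

Call:
servo_tool --pt "0 0 0 -1 0 0 0" --pt "0 0 0 -4 0 0 0" --pt "0 0 0 -8 0 0 0" --pt "0 -1 0 -12 0 0 0" --pt "0 -3 0 -16 0 0 0" --pt "0 -6 0 -20 0 0 0" --pt "0 -6 0 -24 0 0 0" --pt "0 -6 0 -24 0 0 0" --pt "0 -6 0 -24 0 0 0"

```text
clock: 10.85
position: [0.5467, -0.147, 0.2981]
tool_rot: [3.141, 0.001, 2.738]
force: [-1.2, -0.8, -0.6]
grip_width: -0.0001
finger_force: 0.0
```

Run:
```python
from h import *
print(bot.observe()["position"],bot.observe()["force"].round(2))
f=bot.grab_frame("wrist");g=bot.grab_frame("scene")["frame"][220:320,265:425]
cv2.imwrite("pics/end.png",np.vstack([f["frame"][:300],cv2.resize(g,(640,300),interpolation=cv2.INTER_CUBIC)[:300]]))
```

```text
[ 0.54670046 -0.14702379  0.29805904] [-1.22 -0.78 -0.62]
```

View pics/end.png

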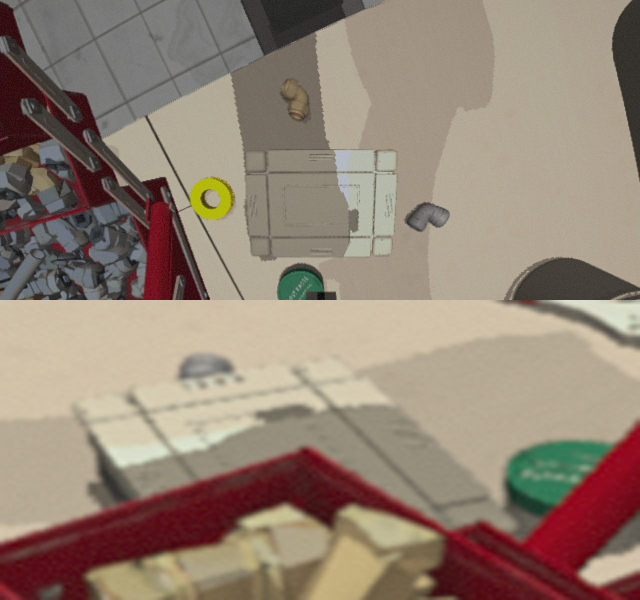

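In the wrist view all four sections are flush, with the rim edges in line with the corner squares (box outline about (246,150) to (396,257)). The scene view shows flat sides too, and the bystanders haven't moved.

```bash
python3 -c "
from workcell import bot
print(bot.job_done())"
```

```text
the job is handed in; nothing more can be done
None
```

I pressed all four rim sections down flush and handed the job in at about 11 s of the 48 s allowed; the final pictures show the lid flat and the surrounding things in place, but the hand-in returned no verdict.

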